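# Unhook a power module from its keyhole stand and pin it into the enclosure

## Task

The power module (the aluminium plate with the black mains adapter on it) hangs by its keyhole slots on the two shoulder screws of the sloping service stand. Slide it up the slope until the wide ends of the keyholes free the screw heads, lift it off without forcing it, and lower it gently, not dropping it, into the grey enclosure base so that its two round holes go over the locating pins and the plate lies flush on the bosses. Then let go of it, and leave the other things on the bench where they are.

Things in the scene. Friction and masses are not known exactly. Their poses are not given: they have to be found in the camera images.
- adapter_center (a point): Centre (half-way up) of the black adapter block, 105 (x) x 46 (y) x 31 mm, on the middle of the power module's plate; 15.5 mm above the plate's top. Grasp it across its 46 mm width near x = 0, jaws over the plate, square to it or upright; tips reaching 15 mm below this point touch the plate. Two 10 mm wide steel straps cross it at x = -38 and +40 mm, 2 mm proud. Axes as module.
- module: Power module, one loose part, about 0.45 kg: aluminium plate 152 (x) x 94 (y) x 4 mm with the black adapter on top, whose short cord stub is at the -x end. Origin at the centre of the plate's underside, 19.5 mm below adapter_center along z; z out of its top, x along its length, +x uphill as it hangs on the stand.
- keyhole_l (a point): Centre, on the plate's underside, of the round wide end (17 mm diameter) of the module's left keyhole: x = +30, y = +35 mm of the plate. From it a slot 8.5 mm wide runs in +x, its end centred at x = +50 mm. The right keyhole is the same at y = -35 mm.
- hole_a (a point): Centre, on the plate's underside, of the module's round 10 mm locating hole A: at x = -60, y = +35 mm of the plate.
- hole_b (a point): Centre, on the plate's underside, of the module's round 10 mm locating hole B: at x = +65, y = -35 mm of the plate.
- stand_slope: Sloping face (156 mm up the slope x 106 mm) of the fixed grey service stand, 25 degrees to the bench, facing the robot. Origin at its middle; x straight up the slope, y to the left, z out of the face. The module starts flat on it, origin and axes about equal to these. Slid 21.5 mm in +x, its wide keyhole ends lie centred round the screw heads (2.5 mm play all round) and it comes off along +z.
- screw_l (a point): Foot, on the face, of the left of two fixed shoulder screws, at x = +51.5, y = +35 mm of stand_slope (the right one: y = -35 mm). Neck 5.5 mm diameter; head 12 mm diameter, underside 7 mm and top 10 mm from the face, so the plate has 3 mm of play under it. At the start the neck is at the upper end of the slot.
- enclosure: Grey plastic enclosure base, fixed: an open box without lid, 184 (x) x 132 (y) x 38 mm high, walls 4 mm, two black cable glands on its -y side. Origin at the centre of its underside on the bench, z up. Two cross bosses inside (x = -62.5 and +62.5 mm), tops at z = 12 mm, carry the plate: the seated module has the enclosure's axes and its origin at [0, 0, 12 mm]; no other way fits.
- pin_a (a point): Foot, level with the boss tops, of locating pin A at x = -60, y = +35 mm of the enclosure: 7 mm diameter steel, 12.5 mm tall, the upper 6 mm bullet-nosed (2.4 mm across at the tip). It takes hole A.
- pin_b (a point): Foot, level with the boss tops, of locating pin B at x = +65, y = -35 mm of the enclosure; like pin A. It takes hole B.
- hex_key: Steel hex key 32 x 104 x 8 mm lying on the bench to the right of the enclosure; a bystander. Origin at its underside.
- screw_tin: Round screw tin, 64 mm diameter, 42 mm high, standing to the right of the stand; a bystander. Origin at the centre of its underside.

How it is judged:
By the outcome, as a careful person would: the job done as asked, in the order asked, and still so for the second after the job is handed in, with the robot touching nothing.
It also fails if it takes over 43 s, if anything falls off the work surface, if the arm or the gripper's body presses on something with over 40 N, if the wrist force passes 120 N, or if a joint passes its speed limit or range.

## Robot

A 6-joint arm with a two-finger parallel gripper is mounted at the origin on a cart in front of the work surface, level with it; the furniture and walls round the work are solid. World frame = base frame: x ahead of the robot, y to its left, z up, the work surface at z = 0. Lengths are in m, angles in rad, forces in N, time in s.
With the tool pointing down it reaches from about 0.3 to 0.95 m from the base axis. Payload 3.1 kg.
Tool frame: the origin (TCP) lies at the very end of the fingers, on their centre line; the grasp point (between the pads) lies 19 mm behind it (manip.grip_point_offset is the distance from the TCP to the grasp point, in m); z points along the fingers, y is the line along which they close (so a half turn about z gives the same grasp; the last joint's range is limited). The gripper opens to 85 mm and grips with 20 to 120 N. Pads are 22 mm wide; open, the fingers measure 114 mm over their backs; the gripper's body (76 mm by 85 mm) begins 54 mm behind the grasp point. The pads swing forward as they close: fully open they stand 13 mm farther back than shut.
Start: joints at [-1.277, 0.308, 1.634, -0, 1.2, -0.07], TCP at [0.222, -0.584, 0.231] pointing down, gripper open.
Joint ranges: [-3.06, 3.06], [-0.79, 1.96], [0.05, 2.63], [-1.19, 4.34], [0.05, 2.64], [-2.94, 2.94]. Speed limits (rad/s): [2.79, 2.79, 3.14, 3.14, 3.14, 3.14].

## Interface

Orientations are given as a rotation vector (axis times angle).
In Python, from workcell import manip gives the robot as it stands. The module is installed in compiled form; this text tells all that it offers.
- The arm moves only by the tool step_arm, never from a script. Its argument "series" is a list of rows, each an object of numbers: "tx", "ty", "tz": the shift along the tool's x, y, z in cm; "rx", "ry", "rz": the turn, a rotation vector about the tool's x, y, z in degrees; "claw": the finger opening in cm, from 0 to 8.54. A call has exactly 5 rows; each row shifts and turns the commanded pose from where the row before left it, along the tool's axes as they then stand; what a row does not reach is not made up. A row lasts 1/12 s, in which the tool goes at most 41.7 mm and 7.16 degrees, less where a joint would pass 70% of its speed; a pose out of reach is approached as far as the arm can. A call is refused whole if a number of a shift passes 4.17 or a number of a turn 7.16, either way. A call with a gripper value outside its range is refused whole. The fingers move at their own pace and stop on an object; "squeeze" is the grip in N (left out, the last holds). Time passes only in rows, so rows that do not move let the fingers close, or fill a call up. It gives the time, the measured TCP pose, the force, the opening and the grip force at its end, in the units of the state.
- manip.read_state(): the state, without advancing time (a new reading comes with each control period).
- manip.get_image(name): name is "scene" or "top" or "wrist"; returns the picture (400x640x3 uint8, red, green, blue); there is no depth.
- manip.camera_info(name): a dict with "intrinsics" (3x3 intrinsics, pixels), "origin" and "rotation" of the camera in the world. Camera axes: x right, y up, looking along -z (the intrinsics and any distortion apply to the point x, -y, -z); pixel columns grow to the right and rows downward; lengths in m; the calibration is good to about 2 mm. The wrist camera is an equidistant fisheye: a pixel r from the principal point sees the ray r / f radians off the axis. A picture is of the moment at which its call begins: read the wrist's pose just before it. camera_info takes no time and is no camera call; for the wrist camera it gives the pose at the moment of the call.
- manip.hand_in(): hands the job in; it is judged then, once.
Trained networks look in the newest picture that a camera, given by its name, has taken for a name from the list of things; names that differ only in an ending like _2 or _b are one class to them, and where a whole thing is asked for, a point or a joint stands for the part that bears it (a point fixed in the world has none). Each returns a list of dicts, best first, with "conf" (0 to 1); they miss things now and then, are a little off and sometimes report something else, mostly with a low value. They report only what shows in the picture. A call takes as long as a camera call.
- manip.outline_of(camera, thing): "pixels" (400x640 bool, what is visible of it).
- manip.tip_of(camera, thing): "centre" ([x, y, z] in m, in world coordinates, good to about 4 mm: a listed point, or the origin of a listed thing).
The state is a dict: "time": time; "qpos": joint angles; "qvel": joint speeds; "joint_torque": joint torques, N m; "position": TCP position; "orientation": TCP orientation; "wrist_force": force on the tool from outside, world axes, zero at the start; "wrist_torque": the same for the moment, N m; "grip_width": finger opening in m; "finger_force": force on a finger pad.
Only numpy, scipy, OpenCV 4.12 (cv2) and the standard library are available. Lean on these libraries where they do the work, as an engineer would, in place of code of your own. Each camera call takes 0.05 s, during which the arm holds its last target. There are 200 camera calls.

## Working session

There is one attempt and no reset: what is moved stays moved. The work goes in short steps, Python scripts to look and compute and a tool call to move; the robot and the scene stay as the last step left them, time stands still between calls to the robot, and variables do not carry over. Pictures are saved under pics/ and viewed, at most 10 in all, crops included, and the job is handed in when it is done.

Besides the shell and the picture viewer there is one more tool, called after "Call:" as name([rows], argument=value, ...), one row to a line, values as JSON. step_arm: Moves the arm, as the interface text tells. Its arguments: {"type":"object","properties":{"series":{"type":"array","items":{"type":"object","properties":{"tx":{"type":"number"},"ty":{"type":"number"},"tz":{"type":"number"},"rx":{"type":"number"},"ry":{"type":"number"},"rz":{"type":"number"},"claw":{"type":"number"}}}},"squeeze":{"type":"number"}},"required":["series"]}

```bash
mkdir -p pics; ls; cat > a.py <<'E'
from workcell import manip
import numpy as np, cv2
s=manip.read_state(); print(s['time'],s['position'],s['orientation'],s['grip_width'])
for c in ['scene','top']:
    im=manip.get_image(c); cv2.imwrite(f'pics/{c}0.png',im[:,:,::-1])
    ci=manip.camera_info(c); print(c,np.round(ci['origin'],3),np.round(ci['rotation'],3).tolist(),np.round(ci['intrinsics'],1).tolist(), [k for k in ci])
    for t in ['adapter_center','module','keyhole_l','hole_a','stand_slope','screw_l','enclosure','pin_a','hex_key','screw_tin']:
        print(t,[(np.round(d['centre'],4).tolist(),round(d['conf'],2)) for d in manip.tip_of(c,t)][:4])
print(manip.read_state()['time'])
E
python3 a.py; python3 -c "
import cv2,numpy as np
a=cv2.imread('pics/scene0.png');b=cv2.imread('pics/top0.png');cv2.imwrite('pics/st.png',cv2.resize(np.vstack([a,b]),(480,600)))"
```

```text
pics
0.0 [ 0.22210757 -0.58331305  0.23004611] [-3.08751618e+00 -5.67821580e-01  4.17427438e-04] 0.08536631691245489
scene [ 0.083 -1.134  0.581] [1.047, -0.245, -0.433] [[445.4, 0.0, 316.7], [0.0, 445.4, 201.0], [0.0, 0.0, 1.0]] ['intrinsics', 'origin', 'rotation']
adapter_center [([0.5506, -0.3673, 0.069], 0.95)]
module [([0.5548, -0.3748, 0.0498], 0.55)]
keyhole_l [([0.5973, -0.3487, 0.0638], 0.74), ([0.3295, -0.4448, -0.0009], 0.16)]
hole_a [([0.5257, -0.3226, 0.0222], 0.69), ([0.6031, -0.4231, 0.0766], 0.66), ([0.363, -0.2992, -0.0028], 0.17)]
stand_slope [([0.5563, -0.368, 0.0508], 0.9)]
screw_l [([0.6148, -0.3512, 0.0718], 0.76)]
enclosure [([0.3596, -0.3017, -0.0018], 0.67)]
pin_a [([0.3206, -0.2485, 0.0122], 0.87), ([0.3987, -0.3639, 0.0061], 0.67)]
hex_key []
screw_tin [([0.511, -0.4788, 0.005], 0.96)]
top [ 0.359 -0.34   0.912] [0.088, -0.125, -1.582] [[372.6, 0.0, 318.8], [0.0, 372.6, 195.3], [0.0, 0.0, 1.0]] ['intrinsics', 'origin', 'rotation']
adapter_center [([0.556, -0.3706, 0.0665], 0.6)]
module [([0.5563, -0.3706, 0.0527], 0.61)]
keyhole_l [([0.5965, -0.3537, 0.0631], 0.8), ([0.3314, -0.4426, -0.0011], 0.33)]
hole_a [([0.5976, -0.4245, 0.0779], 0.91), ([0.4064, -0.3613, 0.0135], 0.26)]
stand_slope []
screw_l [([0.6177, -0.3591, 0.0718], 0.63)]
enclosure [([0.3557, -0.2995, 0.0012], 0.96)]
pin_a [([0.3198, -0.2477, 0.0117], 0.68), ([0.4052, -0.3578, 0.015], 0.63)]
hex_key [([0.3257, -0.442, 0.0039], 0.61)]
screw_tin [([0.5106, -0.4772, 0.0015], 0.61)]
1.1
```

View pics/top0.png

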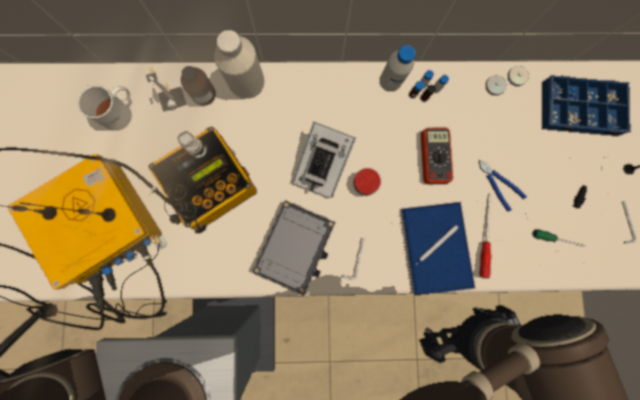

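View pics/scene0.png

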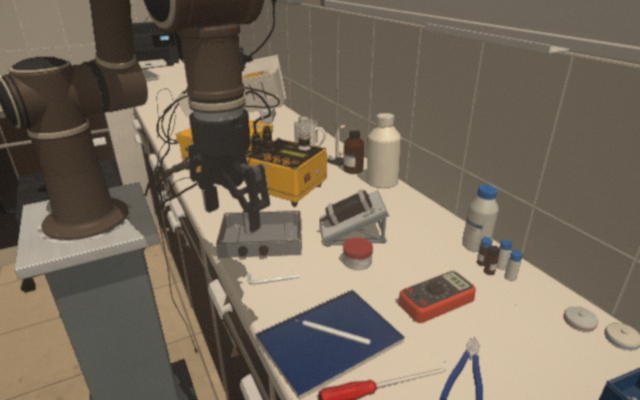

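The top view shows the stand with the module at (324,160), the enclosure at (294,247), the tin at (367,181) and the hex key at (357,262). This agrees with the network points, and both yaws come out near -23°. I'll move to a hover square to the slope for a close look.

```bash
cat > h.py <<'E'
from workcell import manip
import numpy as np, cv2
from scipy.spatial.transform import Rotation as R
from scipy.optimize import least_squares
def frame(yaw,pitch):  # module/enclosure axes (pitch up along x), degrees
    return R.from_euler('z',yaw,degrees=True)*R.from_euler('y',-pitch,degrees=True)
FLIP=R.from_euler('x',180,degrees=True)
def tool(yaw,pitch): return frame(yaw,pitch)*FLIP   # tool x = module x, tool z = -module z
def rows(p1,R1,n,p0=None,R0=None):
    s=manip.read_state()
    p0=np.array(s['position']) if p0 is None else p0
    R0=R.from_rotvec(s['orientation']) if R0 is None else R0
    w=(R0.inv()*R1).as_rotvec()/n
    for i in range(n):
        Ri=R0*R.from_rotvec(w*i); d=Ri.inv().apply((p1-p0)/n)*100
        print(i,'t',np.round(d,2).tolist(),'r',np.round(np.degrees(w),2).tolist())
E
cat > b.py <<'E'
from h import *
Rm=frame(-23,25); c=np.array([.554,-.369,.068])
rows(c+Rm.apply([0,0,.13]),tool(-23,25),15)
E
python3 b.py
```

```text
0 t [2.31, -0.81, 0.3] r [-0.64, 1.58, 2.88]
1 t [2.26, -0.93, 0.36] r [-0.64, 1.58, 2.88]
2 t [2.2, -1.04, 0.41] r [-0.64, 1.58, 2.88]
3 t [2.13, -1.16, 0.46] r [-0.64, 1.58, 2.88]
4 t [2.06, -1.27, 0.5] r [-0.64, 1.58, 2.88]
5 t [1.98, -1.37, 0.54] r [-0.64, 1.58, 2.88]
6 t [1.89, -1.48, 0.58] r [-0.64, 1.58, 2.88]
7 t [1.8, -1.58, 0.61] r [-0.64, 1.58, 2.88]
8 t [1.7, -1.67, 0.64] r [-0.64, 1.58, 2.88]
9 t [1.59, -1.76, 0.67] r [-0.64, 1.58, 2.88]
10 t [1.49, -1.85, 0.69] r [-0.64, 1.58, 2.88]
11 t [1.37, -1.92, 0.71] r [-0.64, 1.58, 2.88]
12 t [1.25, -2.0, 0.72] r [-0.64, 1.58, 2.88]
13 t [1.13, -2.07, 0.74] r [-0.64, 1.58, 2.88]
14 t [1.01, -2.13, 0.74] r [-0.64, 1.58, 2.88]
```

Call:
step_arm([
  {"tx": 2.31,"ty": -0.81,"tz": 0.3,"rx": -0.64,"ry": 1.58,"rz": 2.88},
  {"tx": 2.26,"ty": -0.93,"tz": 0.36,"rx": -0.64,"ry": 1.58,"rz": 2.88},
  {"tx": 2.2,"ty": -1.04,"tz": 0.41,"rx": -0.64,"ry": 1.58,"rz": 2.88},
  {"tx": 2.13,"ty": -1.16,"tz": 0.46,"rx": -0.64,"ry": 1.58,"rz": 2.88},
  {"tx": 2.06,"ty": -1.27,"tz": 0.5,"rx": -0.64,"ry": 1.58,"rz": 2.88},
])

```text
invalid input
```

Call:
step_arm([
  {"tx": 1.98,"ty": -1.37,"tz": 0.54,"rx": -0.64,"ry": 1.58,"rz": 2.88},
  {"tx": 1.89,"ty": -1.48,"tz": 0.58,"rx": -0.64,"ry": 1.58,"rz": 2.88},
  {"tx": 1.8,"ty": -1.58,"tz": 0.61,"rx": -0.64,"ry": 1.58,"rz": 2.88},
  {"tx": 1.7,"ty": -1.67,"tz": 0.64,"rx": -0.64,"ry": 1.58,"rz": 2.88},
  {"tx": 1.59,"ty": -1.76,"tz": 0.67,"rx": -0.64,"ry": 1.58,"rz": 2.88},
])

```text
invalid input
```

Call:
step_arm([
  {"tx": 1.49,"ty": -1.85,"tz": 0.69,"rx": -0.64,"ry": 1.58,"rz": 2.88},
  {"tx": 1.37,"ty": -1.92,"tz": 0.71,"rx": -0.64,"ry": 1.58,"rz": 2.88},
  {"tx": 1.25,"ty": -2.0,"tz": 0.72,"rx": -0.64,"ry": 1.58,"rz": 2.88},
  {"tx": 1.13,"ty": -2.07,"tz": 0.74,"rx": -0.64,"ry": 1.58,"rz": 2.88},
  {"tx": 1.01,"ty": -2.13,"tz": 0.74,"rx": -0.64,"ry": 1.58,"rz": 2.88},
])

```text
invalid input
```

```bash
cat > c.py <<'E'
from h import *
import sys
tag=sys.argv[1]
s=manip.read_state(); print(s['time'],np.round(s['position'],4),np.round(s['orientation'],3),np.round(s['wrist_force'],1))
ci=manip.camera_info('wrist'); print(np.round(ci['origin'],4),np.round(ci['rotation'],3),np.round(ci['intrinsics'],1).tolist())
im=manip.get_image('wrist'); cv2.imwrite(f'pics/w{tag}.png',im[:,:,::-1])
for t in sys.argv[2:]:
    print(t,[(np.round(d['centre'],4).tolist(),round(d['conf'],2)) for d in manip.tip_of('wrist',t)][:4])
E
python3 c.py 1 adapter_center keyhole_l hole_a screw_l stand_slope pin_a enclosure
```

```text
1.1 [ 0.2224 -0.5841  0.2313] [ 3.09   0.568 -0.   ] [0.3 0.8 0.3]
[ 0.2889 -0.5573  0.3729] [-0.248  0.171 -1.199] [[309.7, 0.0, 322.0], [0.0, 309.7, 198.7], [0.0, 0.0, 1.0]]
adapter_center []
keyhole_l []
hole_a []
screw_l []
stand_slope []
pin_a [([0.3212, -0.246, 0.0129], 0.84)]
enclosure []
```

View pics/w1.png

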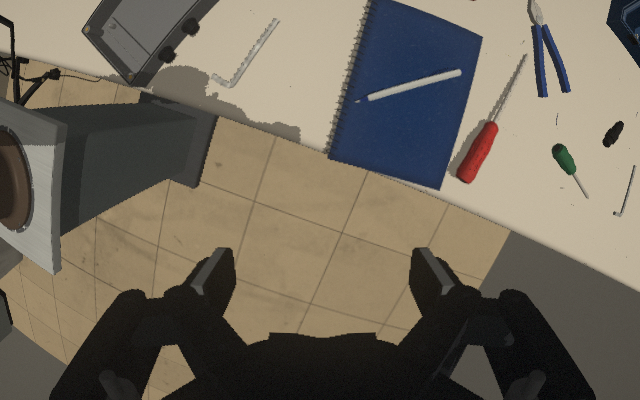

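The arm did not move, so the wrist view only shows the floor and part of the enclosure at top left. The calls may have been refused because fields were missing, so I'll retry with "claw" in every row.

Call:
step_arm([
  {"tx": 2.31,"ty": -0.81,"tz": 0.3,"rx": -0.64,"ry": 1.58,"rz": 2.88,"claw": 8.5},
  {"tx": 2.26,"ty": -0.93,"tz": 0.36,"rx": -0.64,"ry": 1.58,"rz": 2.88,"claw": 8.5},
  {"tx": 2.2,"ty": -1.04,"tz": 0.41,"rx": -0.64,"ry": 1.58,"rz": 2.88,"claw": 8.5},
  {"tx": 2.13,"ty": -1.16,"tz": 0.46,"rx": -0.64,"ry": 1.58,"rz": 2.88,"claw": 8.5},
  {"tx": 2.06,"ty": -1.27,"tz": 0.5,"rx": -0.64,"ry": 1.58,"rz": 2.88,"claw": 8.5},
])

```text
time: 1.92
position: [0.3167, -0.5046, 0.216]
orientation: [3.098, 0.169, 0.228]
wrist_force: [-0.7, -0.1, -0.4]
grip_width: 0.0848
finger_force: 0.0
```

Call:
step_arm([
  {"tx": 1.98,"ty": -1.37,"tz": 0.54,"rx": -0.64,"ry": 1.58,"rz": 2.88,"claw": 8.5},
  {"tx": 1.89,"ty": -1.48,"tz": 0.58,"rx": -0.64,"ry": 1.58,"rz": 2.88,"claw": 8.5},
  {"tx": 1.8,"ty": -1.58,"tz": 0.61,"rx": -0.64,"ry": 1.58,"rz": 2.88,"claw": 8.5},
  {"tx": 1.7,"ty": -1.67,"tz": 0.64,"rx": -0.64,"ry": 1.58,"rz": 2.88,"claw": 8.5},
  {"tx": 1.59,"ty": -1.76,"tz": 0.67,"rx": -0.64,"ry": 1.58,"rz": 2.88,"claw": 8.5},
])

```text
time: 2.33
position: [0.4105, -0.4257, 0.201]
orientation: [3.042, -0.221, 0.445]
wrist_force: [1.2, 0.3, 0.6]
grip_width: 0.0852
finger_force: 0.0
```

Call:
step_arm([
  {"tx": 1.49,"ty": -1.85,"tz": 0.69,"rx": -0.64,"ry": 1.58,"rz": 2.88,"claw": 8.5},
  {"tx": 1.37,"ty": -1.92,"tz": 0.71,"rx": -0.64,"ry": 1.58,"rz": 2.88,"claw": 8.5},
  {"tx": 1.25,"ty": -2.0,"tz": 0.72,"rx": -0.64,"ry": 1.58,"rz": 2.88,"claw": 8.5},
  {"tx": 1.13,"ty": -2.07,"tz": 0.74,"rx": -0.64,"ry": 1.58,"rz": 2.88,"claw": 8.5},
  {"tx": 1.01,"ty": -2.13,"tz": 0.74,"rx": -0.64,"ry": 1.58,"rz": 2.88,"claw": 8.5},
])

```text
time: 2.75
position: [0.5043, -0.3468, 0.1858]
orientation: [2.923, -0.601, 0.65]
wrist_force: [0.4, 0.4, -0.6]
grip_width: 0.0854
finger_force: 0.0
```

```bash
python3 c.py 2 adapter_center keyhole_l hole_a screw_l stand_slope pin_a enclosure
```

```text
2.75 [ 0.5043 -0.3468  0.1858] [ 2.923 -0.601  0.65 ] [ 0.4  0.4 -0.6]
[ 0.508  -0.3468  0.3441] [ 0.1   -0.152 -1.972] [[309.7, 0.0, 322.0], [0.0, 309.7, 198.7], [0.0, 0.0, 1.0]]
adapter_center [([0.5532, -0.3685, 0.069], 0.58), ([0.6012, -0.4296, 0.0803], 0.43)]
keyhole_l [([0.5995, -0.3514, 0.0635], 0.92), ([0.5115, -0.4821, 0.0039], 0.61)]
hole_a [([0.5973, -0.4265, 0.0768], 0.68)]
screw_l [([0.5603, -0.3732, 0.0516], 0.58)]
stand_slope []
pin_a [([0.4053, -0.3615, 0.0143], 0.62), ([0.612, -0.3636, 0.0686], 0.41), ([0.3302, -0.4429, -0.003], 0.35)]
enclosure []
```

View pics/w2.png

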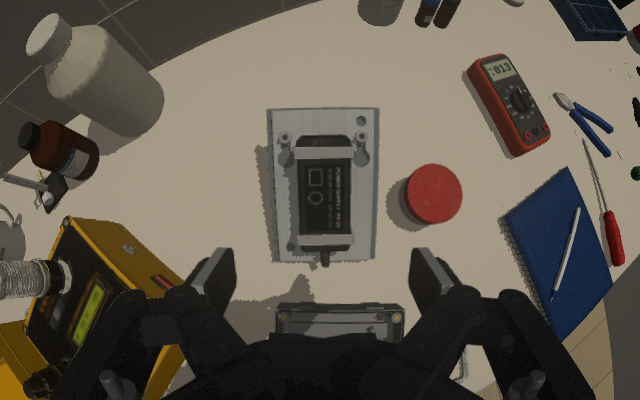

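The module is at (322,185), with the screw heads in the slots at about (284,138) and (362,138), hole B at (361,120) and the cord at (325,262). I'll look at an enlarged crop to get accurate pixels.

```bash
python3 - <<'E'
import cv2
a=cv2.imread('pics/w2.png')[95:275,235:415]
a=cv2.resize(a,None,fx=3.3333,fy=3.3333,interpolation=cv2.INTER_CUBIC)
for i in range(0,180,20):
    p=int(i*3.3333); cv2.putText(a,str(235+i),(p,8),0,.3,(0,0,255),1); cv2.putText(a,str(95+i),(0,p+4),0,.3,(0,0,255),1)
    cv2.line(a,(p,10),(p,16),(0,0,255),1);cv2.line(a,(22,p),(28,p),(0,0,255),1)
cv2.imwrite('pics/w2c.png',a)
E
```

```text
(no output)
```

View pics/w2c.png

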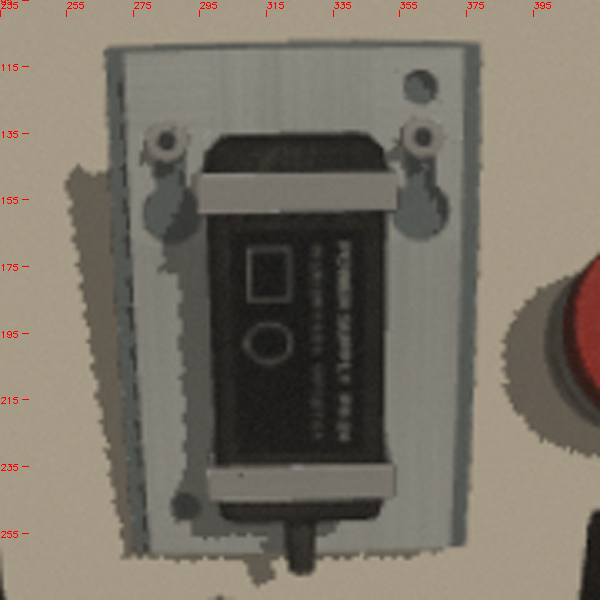

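The crop shows both screw heads at the upper slot ends, both keyholes, holes A and B, and the plate corners. I'll fit the stand and module pose to these.

```bash
cat >> h.py <<'E'
CO=np.array([0.508,-0.3468,0.3441])
def proj(P,ci,fish=True):
    q=R.from_rotvec(ci['rotation']).inv().apply(np.atleast_2d(P)-np.array(ci['origin'])) if np.shape(ci['rotation'])==(3,) else (np.atleast_2d(P)-np.array(ci['origin']))@np.array(ci['rotation'])
    K=np.array(ci['intrinsics']); x,y,z=q[:,0],-q[:,1],-q[:,2]; r=np.hypot(x,y)
    k=np.arctan2(r,z)/r if fish else 1/z
    return np.c_[K[0,2]+K[0,0]*x*k, K[1,2]+K[1,1]*y*k]
def outl(fit,n): return np.round(fit,n).tolist()
E
cat > d.py <<'E'
from h import *
ci=manip.camera_info('wrist')
mod=[(76,47,4,124,48),(76,-47,4,464,46),(-76,47,4,148,552),(-76,-47,4,453,546),(65,-35,4,420,86),(-60,35,4,187,507),(30,35,4,170,213),(30,-35,4,421,211)]
scr=[(51.5,35,10,167,141),(51.5,-35,10,423,137)]
M=np.array(mod,float);S=np.array(scr,float)
px=np.r_[M[:,3:],S[:,3:]]*.3+[235,95]
def f(v):
    F=frame(v[3],25); t=v[:3]
    P=np.r_[F.apply(M[:,:3]/1000+[v[4],v[5],0]),F.apply(S[:,:3]/1000)]+t
    return (proj(P,ci)-px).ravel()
s=least_squares(lambda v:np.r_[f(v),(v[4:]*1000)/3, (v[2]-.0495)*1000/2],[.555,-.37,.05,-23,0,0],loss='soft_l1')
print(np.round(s.x,4)); print(np.round(f(s.x).reshape(-1,2),1).tolist())
F=frame(s.x[3],25); print('adapter',s.x[:3]+F.apply([s.x[4],s.x[5],.0195]))
E
python3 d.py
```

```text
[ 5.57000e-01 -3.72700e-01  4.98000e-02 -2.21959e+01  6.00000e-04
 -1.00000e-04]
[[-0.2, 0.8], [-0.0, 0.0], [0.7, 0.1], [-0.8, 0.3], [0.4, -0.3], [-0.4, -0.2], [0.5, -0.0], [-0.1, -0.6], [-0.2, -0.1], [0.2, 0.0]]
adapter [ 0.54982294 -0.36983123  0.06773224]
```

The fit is good, with residuals under 1 px. Before grasping I'll move over the enclosure, since the held module would block the view later.

```bash
python3 -c "
from h import *
rows(np.array([.36,-.303,.2]),tool(-23,0),5)"
```

```text
0 t [-2.6, 0.29, -1.52] r [0.02, -5.0, -0.02]
1 t [-2.72, 0.28, -1.28] r [0.02, -5.0, -0.02]
2 t [-2.82, 0.28, -1.04] r [0.02, -5.0, -0.02]
3 t [-2.9, 0.28, -0.79] r [0.02, -5.0, -0.02]
4 t [-2.96, 0.28, -0.54] r [0.02, -5.0, -0.02]
```

Call:
step_arm([
  {"tx": -2.6,"ty": 0.29,"tz": -1.52,"ry": -5,"claw": 8.5},
  {"tx": -2.72,"ty": 0.28,"tz": -1.28,"ry": -5,"claw": 8.5},
  {"tx": -2.82,"ty": 0.28,"tz": -1.04,"ry": -5,"claw": 8.5},
  {"tx": -2.9,"ty": 0.28,"tz": -0.79,"ry": -5,"claw": 8.5},
  {"tx": -2.96,"ty": 0.28,"tz": -0.54,"ry": -5,"claw": 8.5},
])

```text
invalid input
```

```bash
sleep 0; python3 - <<'E'
from workcell import manip
manip.get_image('top')  # settle 0.05 s
E
python3 c.py 3 pin_a enclosure; python3 - <<'E'
import cv2
a=cv2.imread('pics/w3.png')[60:300,160:480]
a=cv2.resize(a,None,fx=2.5,fy=2.5,interpolation=cv2.INTER_CUBIC)
for i in range(0,320,20):
    p=int(i*2.5); cv2.putText(a,str(160+i),(p,8),0,.3,(0,0,255),1); cv2.putText(a,str(60+i),(0,p+4),0,.3,(0,0,255),1)
cv2.imwrite('pics/w3c.png',a)
E
```

```text
3.2 [ 0.5032 -0.3487  0.1861] [ 2.924 -0.598  0.648] [ 0.5 -0.   0.4]
[ 0.5072 -0.3486  0.3443] [ 0.098 -0.152 -1.971] [[309.7, 0.0, 322.0], [0.0, 309.7, 198.7], [0.0, 0.0, 1.0]]
pin_a [([0.4042, -0.36, 0.0132], 0.56)]
enclosure []
```

View pics/w3c.png

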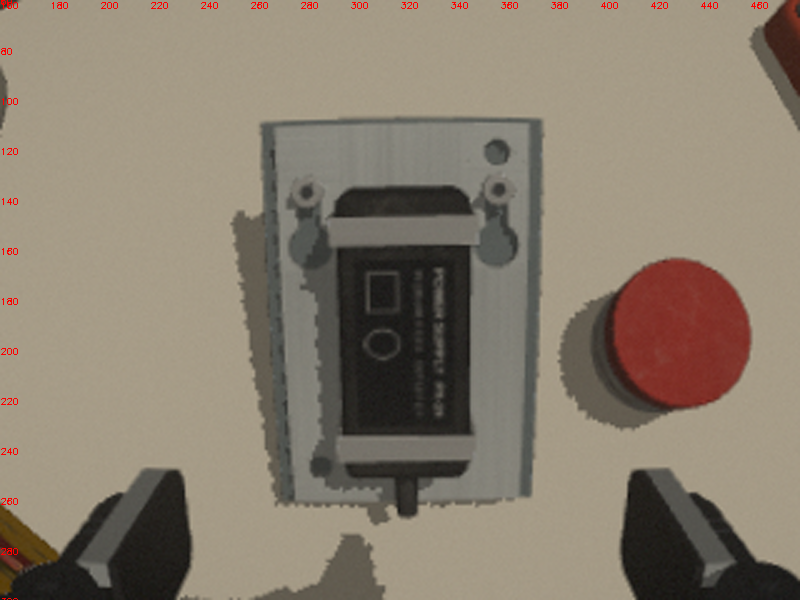

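The call was refused because every row needs all seven fields. The arm has settled here though, so this cleaner picture serves for a refit: screw heads at (282,136) and (360,136), hole B at (359,121), hole A at (288,246).

```bash
python3 - <<'E'
s=open('d.py').read()
import re
a=s.index('mod=');b=s.index('M=np')
s=s[:a]+"""mod=[(76,47,4,275,124),(76,-47,4,530,121),(-76,47,4,292,501),(-76,-47,4,523,496),(65,-35,4,497,152),(-60,35,4,321,465),(30,35,4,309,244),(30,-35,4,497,242)]
scr=[(51.5,35,10,306,191),(51.5,-35,10,499,189)]
"""+s[b:].replace('*.3+[235,95]','/2.5+[160,60]')
open('d.py','w').write(s)
E
python3 d.py
```

```text
[ 5.58400e-01 -3.70100e-01  4.96000e-02 -2.23561e+01  6.00000e-04
 -2.00000e-04]
[[-0.3, -0.1], [-0.1, -0.2], [0.9, -0.4], [-1.4, 0.3], [0.2, -0.9], [-0.1, 0.2], [0.5, 0.6], [-0.0, 0.4], [0.0, 0.1], [0.0, -0.1]]
adapter [ 0.55116158 -0.36733395  0.06751458]
```

Call:
step_arm([
  {"tx": -2.6,"ty": 0.29,"tz": -1.52,"rx": 0,"ry": -5,"rz": 0,"claw": 8.5},
  {"tx": -2.72,"ty": 0.28,"tz": -1.28,"rx": 0,"ry": -5,"rz": 0,"claw": 8.5},
  {"tx": -2.82,"ty": 0.28,"tz": -1.04,"rx": 0,"ry": -5,"rz": 0,"claw": 8.5},
  {"tx": -2.9,"ty": 0.28,"tz": -0.79,"rx": 0,"ry": -5,"rz": 0,"claw": 8.5},
  {"tx": -2.96,"ty": 0.28,"tz": -0.54,"rx": 0,"ry": -5,"rz": 0,"claw": 8.5},
])

```text
time: 3.77
position: [0.359, -0.302, 0.2005]
orientation: [3.077, -0.629, -0.006]
wrist_force: [-0.2, -0.0, -0.6]
grip_width: 0.0846
finger_force: 0.0
```

```bash
python3 - <<'E'
from workcell import manip
for i in range(4): manip.get_image('top')  # settle
E
python3 c.py 4 pin_a enclosure; python3 - <<'E'
import cv2
a=cv2.imread('pics/w4.png')[60:300,160:480]
a=cv2.resize(a,None,fx=2.5,fy=2.5,interpolation=cv2.INTER_CUBIC)
cv2.imwrite('pics/w4c.png',a)
E
```

```text
3.9667 [ 0.3609 -0.3024  0.1996] [ 3.077e+00 -6.290e-01  3.000e-03] [-0.7  0.1 -0.7]
[ 0.4261 -0.3285  0.3414] [-0.184  0.277 -1.96 ] [[309.7, 0.0, 322.0], [0.0, 309.7, 198.7], [0.0, 0.0, 1.0]]
pin_a [([0.3207, -0.2471, 0.0131], 0.74), ([0.4055, -0.3597, 0.0131], 0.74)]
enclosure [([0.3563, -0.2999, -0.0018], 0.84)]
```

View pics/w4c.png

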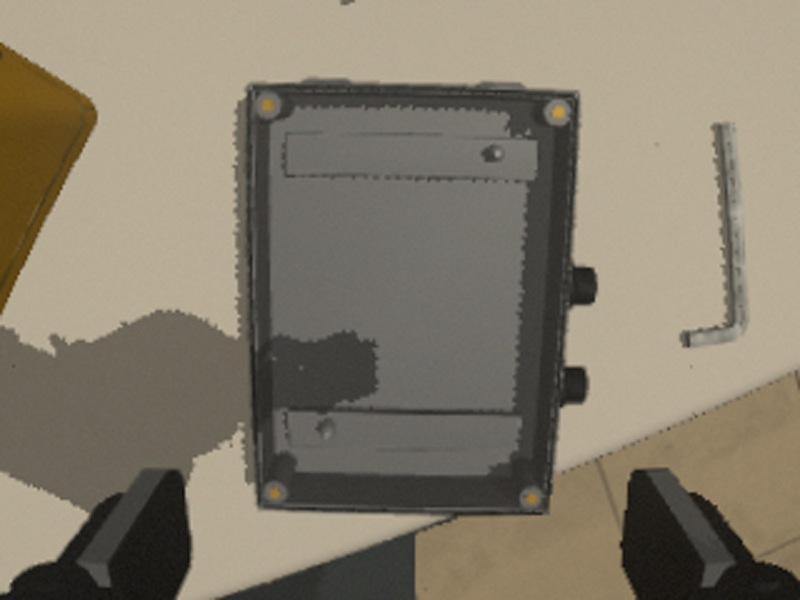

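The enclosure is square in view, with pin A at about (290,231) and pin B at (357,121) in full-image pixels and the rim corners clear. I'll fit its pose.

```bash
cat > e.py <<'E'
from h import *
ci=manip.camera_info('wrist'); print(ci['origin'])
M=np.array([(92,66,38,248,87),(92,-66,38,580,92),(-92,66,38,258,513),(-92,-66,38,549,514),(-60,35,19,325,428),(65,-35,19,493,153)],float)
px=M[:,3:]/2.5+[160,60]
W=np.array([1,1,1,1,2,2])[:,None]
def f(v): return (proj(frame(v[3],0).apply(M[:,:3]/1000)+v[:3],ci)-px)
for zf in (1,1e3):
    s=least_squares(lambda v:np.r_[(W*f(v)).ravel(),v[2]*1000*zf/2],[.357,-.301,0,-23])
    print(np.round(s.x,4)); print(np.round(f(s.x),1).tolist())
F=frame(s.x[3],0); print('pins',s.x[:3]+F.apply([[-.06,.035,.012],[.065,-.035,.012]]))
E
python3 e.py
```

```text
[ 0.4261857  -0.32814109  0.34093589]
[ 3.57300e-01 -2.99700e-01 -2.90000e-03 -2.43682e+01]
[[-1.6, -1.3], [-0.4, -0.2], [-1.0, -1.7], [-0.5, 0.2], [0.6, 0.7], [0.3, 0.1]]
[  0.3578  -0.2999  -0.     -24.3628]
[[-2.2, -2.0], [0.2, -0.8], [-1.5, -0.8], [-0.0, 1.1], [0.3, 1.3], [0.6, -0.4]]
pins [[ 0.31759747 -0.24324159  0.01199999]
 [ 0.40259058 -0.35857229  0.01199999]]
```

```bash
cat > e2.py <<'E'
from h import *
ci=manip.camera_info('wrist')
im=cv2.imread('pics/w4.png'); hsv=cv2.cvtColor(im,cv2.COLOR_BGR2HSV)
m=((hsv[...,1]>130)&(hsv[...,0]>8)&(hsv[...,0]<30)&(hsv[...,2]>110)).astype(np.uint8)
br=[]
for x,y in [(267,105),(558,112),(275,492),(531,498)]:
    x,y=int(x/2.5+160),int(y/2.5+60); ys,xs=np.nonzero(m[y-6:y+7,x-6:x+7]); br.append((x-6+xs.mean(),y-6+ys.mean(),len(xs)))
print(np.round(br,2).tolist()); br=np.array(br)[:,:2]
sg=np.array([(1,1),(1,-1),(-1,1),(-1,-1)])
pin=np.array([(-60,35,19),(65,-35,19)])/1000; ppx=np.array([(325,428),(493,153)])/2.5+[160,60]
co=np.c_[sg*[.092,.066],np.full(4,.038)]; cpx=np.array([(248,87),(580,92),(258,513),(549,514)])/2.5+[160,60]
def f(v):
    F=frame(v[3],0); P=np.r_[np.c_[sg*v[4:6],np.full(4,v[6])],pin,co]
    return proj(F.apply(P)+v[:3],ci)-np.r_[br,ppx,cpx]
for w in ([1,0.,0],[1,.5,0],[0,1,0],[1,.5,.5]):
    W=np.repeat(w,[4,2,4])[:,None]
    s=least_squares(lambda v:np.r_[(W*f(v)).ravel(),v[2]*2000,(v[6]-.036)*300],[.357,-.301,0,-24,.084,.058,.036])
    print(w,np.round(s.x,4).tolist(),np.round((f(s.x)),1).tolist())
# contact crops of pins as text-free enlargement
a=np.hstack([cv2.resize(im[y-20:y+20,x-25:x+25],None,fx=8,fy=8,interpolation=cv2.INTER_CUBIC) for x,y in [(290,231),(357,121)]])
cv2.imwrite('pics/pins.png',a)
E
python3 e2.py
```

```text
[[266.5, 101.71, 14.0], [382.71, 104.5, 14.0], [269.67, 256.89, 9.0], [372.2, 259.0, 10.0]]
[1, 0.0, 0] [0.3576, -0.3, 0.0, -24.3961, 0.0831, 0.057, 0.036] [[0.0, -0.0], [-0.0, 0.0], [-0.0, 0.0], [0.0, -0.0], [0.4, 1.4], [0.8, -0.2], [-2.0, -1.9], [0.4, -0.7], [-1.4, -0.8], [0.1, 1.2]]
[1, 0.5, 0] [0.3578, -0.3, -0.0, -24.408, 0.083, 0.0569, 0.0364] [[-0.0, -0.1], [-0.1, -0.0], [-0.1, -0.0], [-0.1, -0.1], [0.3, 1.2], [0.7, -0.4], [-2.0, -2.1], [0.3, -0.8], [-1.5, -0.9], [-0.0, 1.1]]
[0, 1, 0] [0.3584, -0.2996, -0.0001, -24.6203, 0.084, 0.058, 0.036] [[-1.3, -1.7], [0.7, -1.2], [-1.8, 0.0], [-0.0, 0.4], [-0.4, 0.8], [0.4, -0.6], [-2.3, -2.7], [0.1, -1.0], [-2.3, -1.5], [-0.8, 0.9]]
[1, 0.5, 0.5] [0.3574, -0.3, -0.0001, -24.3549, 0.0833, 0.0571, 0.0355] [[0.0, 0.1], [0.0, 0.0], [0.1, 0.1], [0.1, -0.0], [0.5, 1.5], [0.8, -0.1], [-1.9, -1.7], [0.4, -0.5], [-1.2, -0.6], [0.2, 1.2]]
```

View pics/pins.png

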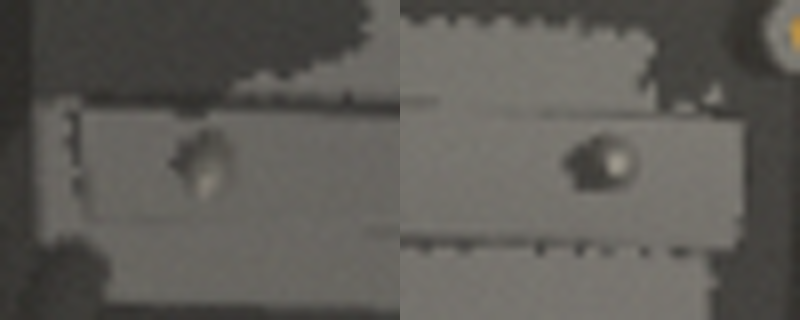

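Pin tips show at about (290.9,233.2) and (359.4,121.2). I'll check the fit against them and plan the grasp.

```bash
python3 - <<'E'
from h import *
ci=manip.camera_info('wrist')
for v in ([.3577,-.3,0,-24.4],[.3567,-.3,0,-24.4],[.3577,-.301,0,-24.4],[.3595,-.302,0,-24.4]):
    print(v,np.round(proj(frame(v[3],0).apply([[-.06,.035,.022],[.065,-.035,.022]])+v[:3],ci),1).tolist())
c=np.array([.5512,-.3673,.0675]); Rm=frame(-22.35,25); T=tool(-22.35,25)
print('c from wrist px, hover'); rows(c+Rm.apply([0,0,.05]),T,10)
print('descend 6.1cm along tool z')
E
```

```text
[0.3577, -0.3, 0, -24.4] [[290.1, 233.5], [358.3, 121.0]]
[0.3567, -0.3, 0, -24.4] [[290.5, 234.3], [358.7, 121.9]]
[0.3577, -0.301, 0, -24.4] [[290.9, 233.2], [359.2, 120.7]]
[0.3595, -0.302, 0, -24.4] [[291.1, 231.5], [359.5, 118.7]]
c from wrist px, hover
0 t [1.8, -0.14, 0.87] r [0.02, 2.5, -0.07]
1 t [1.76, -0.14, 0.94] r [0.02, 2.5, -0.07]
2 t [1.71, -0.14, 1.02] r [0.02, 2.5, -0.07]
3 t [1.67, -0.14, 1.09] r [0.02, 2.5, -0.07]
4 t [1.62, -0.13, 1.16] r [0.02, 2.5, -0.07]
5 t [1.57, -0.13, 1.23] r [0.02, 2.5, -0.07]
6 t [1.51, -0.13, 1.3] r [0.02, 2.5, -0.07]
7 t [1.45, -0.13, 1.37] r [0.02, 2.5, -0.07]
8 t [1.39, -0.12, 1.43] r [0.02, 2.5, -0.07]
9 t [1.33, -0.12, 1.49] r [0.02, 2.5, -0.07]
descend 6.1cm along tool z
```

Call:
step_arm([
  {"tx": 1.8,"ty": -0.14,"tz": 0.87,"rx": 0,"ry": 2.5,"rz": -0.07,"claw": 8.5},
  {"tx": 1.76,"ty": -0.14,"tz": 0.94,"rx": 0,"ry": 2.5,"rz": -0.07,"claw": 8.5},
  {"tx": 1.71,"ty": -0.14,"tz": 1.02,"rx": 0,"ry": 2.5,"rz": -0.07,"claw": 8.5},
  {"tx": 1.67,"ty": -0.14,"tz": 1.09,"rx": 0,"ry": 2.5,"rz": -0.07,"claw": 8.5},
  {"tx": 1.62,"ty": -0.13,"tz": 1.16,"rx": 0,"ry": 2.5,"rz": -0.07,"claw": 8.5},
])

```text
time: 4.53
position: [0.4469, -0.3308, 0.1558]
orientation: [3.018, -0.606, 0.334]
wrist_force: [0.1, 0.4, 0.0]
grip_width: 0.0851
finger_force: 0.0
```

Call:
step_arm([
  {"tx": 1.57,"ty": -0.13,"tz": 1.23,"rx": 0,"ry": 2.5,"rz": -0.07,"claw": 8.5},
  {"tx": 1.51,"ty": -0.13,"tz": 1.3,"rx": 0,"ry": 2.5,"rz": -0.07,"claw": 8.5},
  {"tx": 1.45,"ty": -0.13,"tz": 1.37,"rx": 0,"ry": 2.5,"rz": -0.07,"claw": 8.5},
  {"tx": 1.39,"ty": -0.12,"tz": 1.43,"rx": 0,"ry": 2.5,"rz": -0.07,"claw": 8.5},
  {"tx": 1.33,"ty": -0.12,"tz": 1.49,"rx": 0,"ry": 2.5,"rz": -0.07,"claw": 8.5},
])

```text
time: 4.95
position: [0.532, -0.3595, 0.1123]
orientation: [2.927, -0.578, 0.65]
wrist_force: [1.3, -0.6, 0.1]
grip_width: 0.0851
finger_force: 0.0
```

```bash
cat >> h.py <<'E'
def settle(n=5):
    P=[];O=[]
    for i in range(n):
        manip.get_image('top'); s=manip.read_state(); P.append(s['position']);O.append(s['orientation'])
    p=np.mean(P[1:],0); q=R.from_rotvec(O[1:]).mean(); print('t',s['time'],'p',np.round(p,4),'sd',np.round(np.std(P[1:],0)*1e3,2),'F',np.round(s['wrist_force'],1),'M',np.round(s['wrist_torque'],2)); return p,q
def tell(name,F0,o,p,q,yawpitch):
    T=tool(*yawpitch); print(name,'TCP in frame mm',np.round(F0.inv().apply(p-o)*1000,1),'rot err tool deg',np.round(np.degrees((q.inv()*T).as_rotvec()),2))
E
python3 - <<'E'
from h import *
p,q=settle()
tell('adapter',frame(-22.35,25),np.array([.5512,-.3673,.0675]),p,q,(-22.35,25))
E
python3 c.py 5 adapter_center hole_a keyhole_l
```

```text
t 5.2 p [ 0.5306 -0.3586  0.1115] sd [0.13 0.31 0.98] F [-0.7 -0.4 -0.8] M [0.1  0.17 0.02]
adapter TCP in frame mm [-1.6  0.2 49.3] rot err tool deg [0.14 0.18 0.03]
5.2 [ 0.5308 -0.359   0.1128] [ 2.929 -0.578  0.646] [-0.7 -0.4 -0.8]
[ 0.5352 -0.3587  0.271 ] [ 0.096 -0.151 -1.957] [[309.7, 0.0, 322.0], [0.0, 309.7, 198.7], [0.0, 0.0, 1.0]]
adapter_center [([0.5501, -0.3707, 0.0699], 0.71)]
hole_a [([0.6004, -0.4271, 0.0774], 0.77), ([0.5246, -0.3209, 0.0238], 0.67)]
keyhole_l [([0.5976, -0.3508, 0.0658], 0.8)]
```

Call:
step_arm([
  {"tx": 0.1,"ty": 0,"tz": 1.3,"rx": 0,"ry": 0,"rz": 0,"claw": 8.5},
  {"tx": 0.06,"ty": 0,"tz": 1.3,"rx": 0,"ry": 0,"rz": 0,"claw": 8.5},
  {"tx": 0,"ty": 0,"tz": 1.3,"rx": 0,"ry": 0,"rz": 0,"claw": 8.5},
  {"tx": 0,"ty": 0,"tz": 1.2,"rx": 0,"ry": 0,"rz": 0,"claw": 8.5},
  {"tx": 0,"ty": 0,"tz": 0.8,"rx": 0,"ry": 0,"rz": 0,"claw": 8.5},
])

```text
time: 5.82
position: [0.5553, -0.3695, 0.0596]
orientation: [2.929, -0.579, 0.647]
wrist_force: [-0.3, -0.0, 0.0]
grip_width: 0.085
finger_force: 0.0
```

Call:
step_arm([
  {"tx": 0,"ty": 0,"tz": 0,"rx": 0,"ry": 0,"rz": 0,"claw": 6},
  {"tx": 0,"ty": 0,"tz": 0,"rx": 0,"ry": 0,"rz": 0,"claw": 5.2},
  {"tx": 0,"ty": 0,"tz": 0,"rx": 0,"ry": 0,"rz": 0,"claw": 4.8},
  {"tx": 0,"ty": 0,"tz": 0,"rx": 0,"ry": 0,"rz": 0,"claw": 4.4},
  {"tx": 0,"ty": 0,"tz": 0,"rx": 0,"ry": 0,"rz": 0,"claw": 4},
], squeeze=30)

```text
time: 6.23
position: [0.5554, -0.3697, 0.061]
orientation: [2.928, -0.579, 0.649]
wrist_force: [-2.2, 0.6, 3.4]
grip_width: 0.0455
finger_force: 32.2
```

```bash
python3 - <<'E'
from h import *
p,q=settle()
tell('adapter',frame(-22.35,25),np.array([.5512,-.3673,.0675]),p,q,(-22.35,25))
s=manip.read_state(); print(s['grip_width'],s['finger_force'])
E
```

```text
t 6.4833 p [ 0.5554 -0.3697  0.061 ] sd [0.01 0.01 0.01] F [-4.7  2.1  6.7] M [ 0.13  0.34 -0.04]
adapter TCP in frame mm [ 1.6 -0.7 -7.9] rot err tool deg [ 0.21 -0.02  0.04]
0.04548944544799182 32.70757555961609
```

Call:
step_arm([
  {"tx": 0,"ty": 0,"tz": 0,"rx": 0,"ry": 0,"rz": 0,"claw": 3.5},
  {"tx": 0,"ty": 0,"tz": -0.1,"rx": 0,"ry": 0,"rz": 0,"claw": 3.5},
  {"tx": 0,"ty": 0,"tz": -0.1,"rx": 0,"ry": 0,"rz": 0,"claw": 3.5},
  {"tx": 0,"ty": 0,"tz": -0.1,"rx": 0,"ry": 0,"rz": 0,"claw": 3.5},
  {"tx": 0,"ty": 0,"tz": 0,"rx": 0,"ry": 0,"rz": 0,"claw": 3.5},
], squeeze=80)

```text
time: 6.9
position: [0.5545, -0.3692, 0.0628]
orientation: [2.928, -0.579, 0.648]
wrist_force: [3.1, -1.8, -2.5]
grip_width: 0.0447
finger_force: 82.2
```

```bash
cat > g.py <<'E'
from h import *
p,q=settle()
F=frame(-22.35,25)
tell('adapter',F,np.array([.5512,-.3673,.0675]),p,q,(-22.35,25))
s=manip.read_state(); print(s['grip_width'],s['finger_force'],'F module axes',np.round(F.inv().apply(s['wrist_force']),1))
E
python3 g.py
```

```text
t 7.15 p [ 0.5544 -0.3692  0.0628] sd [0.02 0.02 0.02] F [ 4.4 -1.1 -4.2] M [-0.06 -0.24 -0.05]
adapter TCP in frame mm [ 1.4 -0.5 -5.8] rot err tool deg [ 0.21 -0.    0.03]
0.04433635733168034 82.18268394470215 F module axes [ 2.3  0.7 -5.7]
```

Call:
step_arm([
  {"tx": 0.3,"ty": 0,"tz": 0.05,"rx": 0,"ry": 0,"rz": 0,"claw": 3.5},
  {"tx": 0.5,"ty": 0,"tz": 0,"rx": 0,"ry": 0,"rz": 0,"claw": 3.5},
  {"tx": 0.5,"ty": 0,"tz": 0,"rx": 0,"ry": 0,"rz": 0,"claw": 3.5},
  {"tx": 0.5,"ty": 0,"tz": 0,"rx": 0,"ry": 0,"rz": 0,"claw": 3.5},
  {"tx": 0.3,"ty": 0,"tz": 0,"rx": 0,"ry": 0,"rz": 0,"claw": 3.5},
])

```text
time: 7.57
position: [0.5716, -0.3757, 0.0704]
orientation: [2.93, -0.579, 0.645]
wrist_force: [-0.0, -0.5, -4.7]
grip_width: 0.0448
finger_force: 82.2
```

```bash
python3 g.py; python3 c.py 6 keyhole_l; python3 - <<'E'
import cv2
a=cv2.imread('pics/w6.png')[40:280,200:440]
cv2.imwrite('pics/w6c.png',cv2.resize(a,None,fx=2.5,fy=2.5,interpolation=cv2.INTER_CUBIC))
E
```

```text
t 7.8167 p [ 0.572  -0.3759  0.071 ] sd [0.31 0.24 0.23] F [ 0.6 -0.  -4.7] M [0.26 0.5  0.01]
adapter TCP in frame mm [21.9 -0.1 -6.4] rot err tool deg [0.16 0.07 0.06]
0.044685428827253994 82.24705696105957 F module axes [-1.5  0.2 -4.5]
7.8167 [ 0.5716 -0.3756  0.0707] [ 2.93  -0.578  0.646] [ 0.6 -0.  -4.7]
[ 0.576  -0.3754  0.2289] [ 0.096 -0.15  -1.957] [[309.7, 0.0, 322.0], [0.0, 309.7, 198.7], [0.0, 0.0, 1.0]]
keyhole_l [([0.6122, -0.3558, 0.0753], 0.64)]
```

View pics/w6c.png

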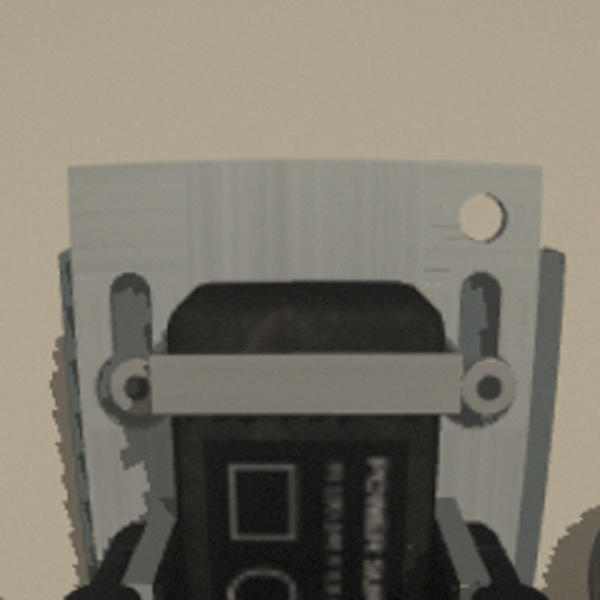

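Both heads sit in the wide ends at crop (134,386) and (488,388). They are about 1 mm to the right of centre, inside the 2.5 mm play. I'll shift 1 mm and lift along the normal.

Call:
step_arm([
  {"tx": 0.05,"ty": 0.1,"tz": 0,"rx": 0,"ry": 0,"rz": 0,"claw": 3.5},
  {"tx": 0,"ty": 0,"tz": 0,"rx": 0,"ry": 0,"rz": 0,"claw": 3.5},
  {"tx": 0,"ty": 0,"tz": -0.2,"rx": 0,"ry": 0,"rz": 0,"claw": 3.5},
  {"tx": 0,"ty": 0,"tz": -0.3,"rx": 0,"ry": 0,"rz": 0,"claw": 3.5},
  {"tx": 0,"ty": 0,"tz": -0.3,"rx": 0,"ry": 0,"rz": 0,"claw": 3.5},
])

```text
time: 8.33
position: [0.5686, -0.3759, 0.0787]
orientation: [2.929, -0.579, 0.647]
wrist_force: [0.5, 0.4, -5.0]
grip_width: 0.0447
finger_force: 82.2
```

Call:
step_arm([
  {"tx": 0,"ty": 0,"tz": -1,"rx": 0,"ry": 0,"rz": 0,"claw": 3.5},
  {"tx": 0,"ty": 0,"tz": -1,"rx": 0,"ry": 0,"rz": 0,"claw": 3.5},
  {"tx": 0,"ty": 0,"tz": -1.5,"rx": 0,"ry": 0,"rz": 0,"claw": 3.5},
  {"tx": 0,"ty": 0,"tz": -1.5,"rx": 0,"ry": 0,"rz": 0,"claw": 3.5},
  {"tx": 0,"ty": 0,"tz": -1,"rx": 0,"ry": 0,"rz": 0,"claw": 3.5},
])

```text
time: 8.75
position: [0.5454, -0.3665, 0.1355]
orientation: [2.927, -0.578, 0.65]
wrist_force: [0.2, -0.2, -4.2]
grip_width: 0.0444
finger_force: 82.6
```

```bash
cat > k.py <<'E'
from h import *
# camera in tool frame, averaged
L=[]
for i in range(4):
    manip.get_image('top'); s=manip.read_state(); ci=manip.camera_info('wrist')
    Rt=R.from_rotvec(s['orientation']); Rc=R.from_rotvec(ci['rotation']) if np.shape(ci['rotation'])==(3,) else R.from_matrix(ci['rotation'])
    L.append((Rt.inv().apply(np.array(ci['origin'])-s['position']),(Rt.inv()*Rc).as_rotvec()))
o=np.mean([a for a,b in L],0); r=np.mean([b for a,b in L],0)
print('cam in tool',o,np.std([a for a,b in L],0),r,'F',s['wrist_force'],s['time'])
K=ci['intrinsics']; ct=dict(origin=o,rotation=r,intrinsics=K); np.savez('ct.npz',o=o,r=r,K=np.array(K))
M=np.array([(76,47,4,69,167),(76,-47,4,542,166),(65,-35,4,482,218),(54.25,35,4,131,272),(54.25,-35,4,480,272),(50,39.25,4,110,293),(50,30.75,4,152,293),(50,-30.75,4,459,293),(50,-39.25,4,501,293)],float)
px=M[:,3:]/2.5+[200,40]
# module pose in tool: pos (tool), euler small ; module axes = FLIP
def f(v): return proj(R.from_euler('xyz',v[3:],degrees=True).apply(FLIP.apply(M[:,:3]/1000))+v[:3],ct)-px
x0=[-.0015,0,.0116,0,0,0]
s=least_squares(lambda v:np.r_[f(v).ravel(),(v[2]-.0116)*1000/1,(v[3:5])/.5,v[0]*0],x0)
print(np.round(s.x[:3]*1e3,2),np.round(s.x[3:],2)); print(np.round(f(s.x),1).tolist())
E
python3 k.py
```

```text
cam in tool [ 0.07019246 -0.00146417 -0.14188686] [9.15143273e-06 1.22231932e-05 6.67991968e-06] [2.0691636  2.06966791 0.2947679 ] F [-1.02669023  0.65674629 -4.93951065] 8.95
[-2.21 -1.29 12.84] [-0.03 -0.32 -0.05]
[[-0.3, -0.2], [0.1, -0.0], [0.4, 0.1], [-0.6, 0.1], [0.5, -0.0], [-0.0, 0.3], [-0.4, -0.1], [0.3, -0.2], [-0.1, 0.1]]
```

```bash
cat > t.py <<'E'
from h import *
import sys
h=float(sys.argv[1])/1000; n=int(sys.argv[2])
E0=np.array([.3577,-.301,.012]); m=np.array([-2.2,-1.3,12.0])/1000
T=tool(-24.4,0)
tgt=E0+[0,0,h]-T.apply(m); print('tgt',np.round(tgt,4))
p,q=settle(); print('err tool mm',np.round(q.inv().apply(tgt-p)*1000,2),'rot',np.round(np.degrees((q.inv()*T).as_rotvec()),2))
if n: rows(tgt,T,n,p,q)
E
python3 t.py 50 10
```

```text
tgt [ 0.3592 -0.3031  0.074 ]
t 9.2 p [ 0.5451 -0.3658  0.132 ] sd [0.04 0.03 0.19] F [ 0.5 -0.5 -4.6] M [ 0.2   0.53 -0.04]
err tool mm [-202.02   12.68  -29.68] rot [ -0.28 -24.87   2.01]
0 t [-2.02, 0.13, -0.3] r [-0.03, -2.49, 0.2]
1 t [-2.03, 0.13, -0.21] r [-0.03, -2.49, 0.2]
2 t [-2.04, 0.14, -0.12] r [-0.03, -2.49, 0.2]
3 t [-2.04, 0.15, -0.03] r [-0.03, -2.49, 0.2]
4 t [-2.04, 0.16, 0.06] r [-0.03, -2.49, 0.2]
5 t [-2.03, 0.16, 0.15] r [-0.03, -2.49, 0.2]
6 t [-2.03, 0.17, 0.23] r [-0.03, -2.49, 0.2]
7 t [-2.01, 0.18, 0.32] r [-0.03, -2.49, 0.2]
8 t [-2.0, 0.18, 0.41] r [-0.03, -2.49, 0.2]
9 t [-1.98, 0.19, 0.49] r [-0.03, -2.49, 0.2]
```

Call:
step_arm([
  {"tx": -2.02,"ty": 0.13,"tz": -0.3,"rx": -0.03,"ry": -2.49,"rz": 0.2,"claw": 3.5},
  {"tx": -2.03,"ty": 0.13,"tz": -0.21,"rx": -0.03,"ry": -2.49,"rz": 0.2,"claw": 3.5},
  {"tx": -2.04,"ty": 0.14,"tz": -0.12,"rx": -0.03,"ry": -2.49,"rz": 0.2,"claw": 3.5},
  {"tx": -2.04,"ty": 0.15,"tz": -0.03,"rx": -0.03,"ry": -2.49,"rz": 0.2,"claw": 3.5},
  {"tx": -2.04,"ty": 0.16,"tz": 0.06,"rx": -0.03,"ry": -2.49,"rz": 0.2,"claw": 3.5},
])

```text
time: 9.62
position: [0.4519, -0.3347, 0.1033]
orientation: [3.016, -0.625, 0.328]
wrist_force: [-0.1, -0.1, -5.4]
grip_width: 0.0441
finger_force: 82.6
```

Call:
step_arm([
  {"tx": -2.03,"ty": 0.16,"tz": 0.15,"rx": -0.03,"ry": -2.49,"rz": 0.2,"claw": 3.5},
  {"tx": -2.03,"ty": 0.17,"tz": 0.23,"rx": -0.03,"ry": -2.49,"rz": 0.2,"claw": 3.5},
  {"tx": -2.01,"ty": 0.18,"tz": 0.32,"rx": -0.03,"ry": -2.49,"rz": 0.2,"claw": 3.5},
  {"tx": -2.0,"ty": 0.18,"tz": 0.41,"rx": -0.03,"ry": -2.49,"rz": 0.2,"claw": 3.5},
  {"tx": -1.98,"ty": 0.19,"tz": 0.49,"rx": -0.03,"ry": -2.49,"rz": 0.2,"claw": 3.5},
])

```text
time: 10.03
position: [0.3595, -0.3039, 0.0746]
orientation: [3.069, -0.664, 0.001]
wrist_force: [-0.7, -0.6, -4.7]
grip_width: 0.0445
finger_force: 82.6
```

```bash
python3 t.py 16 0
```

```text
tgt [ 0.3592 -0.3031  0.04  ]
t 10.2833 p [ 0.3596 -0.3035  0.0742] sd [1.34 1.01 0.79] F [ 0.6 -0.5 -4.8] M [-0.07 -0.04 -0.02]
err tool mm [-0.63 -0.21 34.23] rot [ 0.03 -0.09 -0.03]
```

Call:
step_arm([
  {"tx": -0.05,"ty": 0,"tz": 0.8,"rx": 0,"ry": 0,"rz": 0,"claw": 3.5},
  {"tx": 0,"ty": 0,"tz": 0.8,"rx": 0,"ry": 0,"rz": 0,"claw": 3.5},
  {"tx": 0,"ty": 0,"tz": 0.8,"rx": 0,"ry": 0,"rz": 0,"claw": 3.5},
  {"tx": 0,"ty": 0,"tz": 0.6,"rx": 0,"ry": 0,"rz": 0,"claw": 3.5},
  {"tx": 0,"ty": 0,"tz": 0.3,"rx": 0,"ry": 0,"rz": 0,"claw": 3.5},
])

```text
time: 10.7
position: [0.3584, -0.3025, 0.0402]
orientation: [-3.07, 0.664, 0.002]
wrist_force: [0.2, -0.8, -4.1]
grip_width: 0.0446
finger_force: 82.7
```

```bash
python3 t.py 16 0; python3 c.py 7 pin_a hole_a; python3 - <<'E'
from h import *
d=np.load('ct.npz'); ct=dict(origin=d['o'],rotation=d['r'],intrinsics=d['K'])
m=np.array([-2.2,-1.3,12.])/1000
H=np.array([(-60,35,4),(65,-35,4),(-60,35,0),(65,-35,0)])/1000
print('holes px',np.round(proj(FLIP.apply(H)+m,ct),1).tolist())
P=np.array([(-60,35,-3.5),(65,-35,-3.5),(-60,35,-16),(65,-35,-16)])/1000
print('pin tips/feet px if aligned',np.round(proj(FLIP.apply(P)+m,ct),1).tolist())
im=cv2.imread('pics/w7.png')
a=np.hstack([cv2.resize(im[y-50:y+50,x-40:x+40],None,fx=5,fy=5,interpolation=cv2.INTER_CUBIC) for x,y in [(370,85),(270,240)]])
cv2.imwrite('pics/w7c.png',a)
E
```

```text
tgt [ 0.3592 -0.3031  0.04  ]
t 10.95 p [ 0.359  -0.3032  0.0413] sd [0.34 0.36 0.47] F [-0.7 -0.9 -3.9] M [-0.   -0.02 -0.01]
err tool mm [ 0.15 -0.17  1.32] rot [ 0.03 -0.02  0.  ]
10.95 [ 0.3594 -0.3036  0.0419] [ 3.069e+00 -6.640e-01  2.000e-03] [-0.7 -0.9 -3.9]
[ 0.424  -0.3312  0.1836] [-0.182  0.28  -1.982] [[309.7, 0.0, 322.0], [0.0, 309.7, 198.7], [0.0, 0.0, 1.0]]
pin_a [([0.4031, -0.359, 0.0149], 0.62)]
hole_a [([0.3208, -0.2513, 0.0302], 0.9), ([0.4034, -0.3609, 0.0318], 0.69)]
holes px [[266.8, 333.7], [393.8, 127.5], [267.7, 329.7], [392.0, 127.0]]
pin tips/feet px if aligned [[268.5, 326.3], [390.5, 126.7], [271.1, 315.0], [385.7, 125.4]]
```

```bash
python3 - <<'E'
import cv2,numpy as np
im=cv2.imread('pics/w7.png')
a=np.hstack([cv2.resize(im[y-25:y+25,x-25:x+25],None,fx=8,fy=8,interpolation=cv2.INTER_CUBIC) for x,y in [(268,328),(392,127)]])
a=np.clip(a.astype(float)*1.8,0,255).astype(np.uint8)
cv2.imwrite('pics/w7c.png',a)
E
```

```text
(no output)
```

View pics/w7c.png

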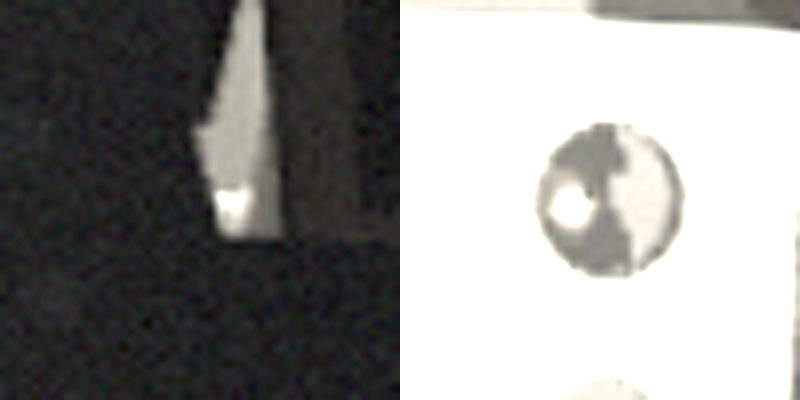

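Hole A is hidden behind the finger. Through hole B, centred at about (393.5,127), pin B's tip shows at (388.4,127.4), which is about 1 mm to +y and 0.4 mm to -x of aligned. I'll correct that and lower slowly.

Call:
step_arm([
  {"tx": -0.03,"ty": -0.08,"tz": 0,"rx": 0,"ry": 0,"rz": 0,"claw": 3.5},
  {"tx": 0,"ty": 0,"tz": 0.25,"rx": 0,"ry": 0,"rz": 0,"claw": 3.5},
  {"tx": 0,"ty": 0,"tz": 0.25,"rx": 0,"ry": 0,"rz": 0,"claw": 3.5},
  {"tx": 0,"ty": 0,"tz": 0.25,"rx": 0,"ry": 0,"rz": 0,"claw": 3.5},
  {"tx": 0,"ty": 0,"tz": 0.15,"rx": 0,"ry": 0,"rz": 0,"claw": 3.5},
])

```text
time: 11.52
position: [0.3589, -0.3023, 0.0323]
orientation: [3.07, -0.664, 0.0]
wrist_force: [0.7, -0.9, -4.5]
grip_width: 0.0447
finger_force: 82.6
```

```bash
python3 t.py 0 0
```

```text
tgt [ 0.3592 -0.3031  0.024 ]
t 11.7667 p [ 0.359  -0.3024  0.0325] sd [0.14 0.14 0.17] F [-0.2 -0.2 -4.9] M [0.   0.02 0.02]
err tool mm [0.44 0.57 8.49] rot [ 0.04 -0.03  0.  ]
```

Height is about 8.5 mm, with the pin noses in the holes and no contact force.

Call:
step_arm([
  {"tx": 0,"ty": 0,"tz": 0.12,"rx": 0,"ry": 0,"rz": 0,"claw": 3.5},
  {"tx": 0,"ty": 0,"tz": 0.12,"rx": 0,"ry": 0,"rz": 0,"claw": 3.5},
  {"tx": 0,"ty": 0,"tz": 0.12,"rx": 0,"ry": 0,"rz": 0,"claw": 3.5},
  {"tx": 0,"ty": 0,"tz": 0.12,"rx": 0,"ry": 0,"rz": 0,"claw": 3.5},
  {"tx": 0,"ty": 0,"tz": 0,"rx": 0,"ry": 0,"rz": 0,"claw": 3.5},
])

```text
time: 12.18
position: [0.359, -0.3023, 0.0277]
orientation: [3.07, -0.664, 0.0]
wrist_force: [-0.0, -0.1, -4.2]
grip_width: 0.0446
finger_force: 82.6
```

```bash
python3 t.py 0 0
```

```text
tgt [ 0.3592 -0.3031  0.024 ]
t 12.4333 p [ 0.3592 -0.3025  0.0279] sd [0.06 0.06 0.07] F [-0.6  0.4 -4.4] M [-0.03 -0.02 -0.04]
err tool mm [0.22 0.51 3.93] rot [ 0.05 -0.06  0.  ]
```

Call:
step_arm([
  {"tx": 0,"ty": 0,"tz": 0.1,"rx": 0,"ry": 0,"rz": 0,"claw": 3.5},
  {"tx": 0,"ty": 0,"tz": 0.1,"rx": 0,"ry": 0,"rz": 0,"claw": 3.5},
  {"tx": 0,"ty": 0,"tz": 0.1,"rx": 0,"ry": 0,"rz": 0,"claw": 3.5},
  {"tx": 0,"ty": 0,"tz": 0.05,"rx": 0,"ry": 0,"rz": 0,"claw": 3.5},
  {"tx": 0,"ty": 0,"tz": 0,"rx": 0,"ry": 0,"rz": 0,"claw": 3.5},
])

```text
time: 12.85
position: [0.359, -0.3024, 0.0243]
orientation: [3.07, -0.664, 0.001]
wrist_force: [-1.1, 0.1, -4.3]
grip_width: 0.0442
finger_force: 82.6
```

```bash
python3 t.py 0 0
```

```text
tgt [ 0.3592 -0.3031  0.024 ]
t 13.1 p [ 0.3592 -0.3025  0.0244] sd [0.04 0.05 0.04] F [ 0.  -0.2 -4.6] M [-0.02 -0.01  0.01]
err tool mm [0.22 0.5  0.44] rot [ 0.05 -0.06  0.  ]
```

Still carrying the full weight, so I'll go down in 0.5 mm steps until it lands.

Call:
step_arm([
  {"tx": 0,"ty": 0,"tz": 0.05,"rx": 0,"ry": 0,"rz": 0,"claw": 3.5},
  {"tx": 0,"ty": 0,"tz": 0.05,"rx": 0,"ry": 0,"rz": 0,"claw": 3.5},
  {"tx": 0,"ty": 0,"tz": 0.05,"rx": 0,"ry": 0,"rz": 0,"claw": 3.5},
  {"tx": 0,"ty": 0,"tz": 0,"rx": 0,"ry": 0,"rz": 0,"claw": 3.5},
  {"tx": 0,"ty": 0,"tz": 0,"rx": 0,"ry": 0,"rz": 0,"claw": 3.5},
])

```text
time: 13.52
position: [0.3593, -0.3026, 0.024]
orientation: [3.07, -0.663, 0.001]
wrist_force: [-2.6, 3.2, 5.4]
grip_width: 0.0444
finger_force: 83.8
```

```bash
python3 t.py 0 0
```

```text
tgt [ 0.3592 -0.3031  0.024 ]
t 13.7667 p [ 0.3593 -0.3026  0.024 ] sd [0.01 0.01 0.01] F [-2.5  3.1  6.1] M [ 0.1   0.53 -0.02]
err tool mm [ 0.06  0.46 -0.  ] rot [ 0.06 -0.04  0.01]
```

Landed at the expected height (0 mm error). I'll relieve the press and open gently, only to 6 cm to stay clear of the walls.

Call:
step_arm([
  {"tx": 0,"ty": 0,"tz": -0.05,"rx": 0,"ry": 0,"rz": 0,"claw": 4.4},
  {"tx": 0,"ty": 0,"tz": 0,"rx": 0,"ry": 0,"rz": 0,"claw": 4.6},
  {"tx": 0,"ty": 0,"tz": 0,"rx": 0,"ry": 0,"rz": 0,"claw": 5.0},
  {"tx": 0,"ty": 0,"tz": 0,"rx": 0,"ry": 0,"rz": 0,"claw": 5.5},
  {"tx": 0,"ty": 0,"tz": 0,"rx": 0,"ry": 0,"rz": 0,"claw": 6.0},
], squeeze=20)

```text
time: 14.18
position: [0.3597, -0.3031, 0.0237]
orientation: [3.069, -0.664, 0.003]
wrist_force: [0.2, -0.1, 0.0]
grip_width: 0.06
finger_force: 0.0
```

Call:
step_arm([
  {"tx": 0,"ty": 0,"tz": 0,"rx": 0,"ry": 0,"rz": 0,"claw": 6.0},
  {"tx": 0,"ty": 0,"tz": 0,"rx": 0,"ry": 0,"rz": 0,"claw": 6.0},
  {"tx": 0,"ty": 0,"tz": -0.3,"rx": 0,"ry": 0,"rz": 0,"claw": 6.0},
  {"tx": 0,"ty": 0,"tz": -0.5,"rx": 0,"ry": 0,"rz": 0,"claw": 6.0},
  {"tx": 0,"ty": 0,"tz": -0.8,"rx": 0,"ry": 0,"rz": 0,"claw": 6.0},
])

```text
time: 14.6
position: [0.3587, -0.3021, 0.0395]
orientation: [3.07, -0.664, -0.001]
wrist_force: [0.7, 0.2, -0.4]
grip_width: 0.0603
finger_force: 0.0
```

Call:
step_arm([
  {"tx": 0,"ty": 0,"tz": -2.5,"rx": 0,"ry": 0,"rz": 0,"claw": 6.0},
  {"tx": 0,"ty": 0,"tz": -3,"rx": 0,"ry": 0,"rz": 0,"claw": 6.0},
  {"tx": 0,"ty": 0,"tz": -4,"rx": 0,"ry": 0,"rz": 0,"claw": 6.0},
  {"tx": 0,"ty": 0,"tz": -4,"rx": 0,"ry": 0,"rz": 0,"claw": 6.0},
  {"tx": 0,"ty": 0,"tz": -2.5,"rx": 0,"ry": 0,"rz": 0,"claw": 6.0},
])

```text
time: 15.02
position: [0.3604, -0.3037, 0.2045]
orientation: [3.066, -0.663, 0.01]
wrist_force: [0.5, -0.3, 0.5]
grip_width: 0.06
finger_force: 0.0
```

```bash
python3 c.py 8 adapter_center module hole_a keyhole_l enclosure pin_a; python3 - <<'E'
from h import *
d=np.load('ct.npz'); ci=manip.camera_info('wrist')
E0=np.array([.3577,-.301,.012]); F=frame(-24.4,0)
H=np.array([(-60,35,4),(65,-35,4),(76,47,4),(76,-47,4),(-76,47,4),(-76,-47,4)])/1000
print('seated prediction px',np.round(proj(F.apply(H)+E0,ci),1).tolist())
print('module should be',E0,'adapter',E0+[0,0,.0195],'holes',F.apply(np.array([(-60,35,0),(65,-35,0)])/1000)+E0)
for c in ['top']:
    manip.get_image(c)
    for t in ['adapter_center','screw_tin','hex_key']: print(t,[(np.round(x['centre'],4).tolist(),round(x['conf'],2)) for x in manip.tip_of(c,t)][:2])
print(manip.read_state()['time'],manip.read_state()['wrist_force'])
E
```

```text
15.0167 [ 0.3604 -0.3037  0.2045] [ 3.066 -0.663  0.01 ] [ 0.5 -0.3  0.5]
[ 0.4245 -0.3306  0.3466] [-0.181  0.273 -1.983] [[309.7, 0.0, 322.0], [0.0, 309.7, 198.7], [0.0, 0.0, 1.0]]
adapter_center [([0.3596, -0.3021, 0.0322], 0.95)]
module [([0.3587, -0.3009, 0.0126], 0.57)]
hole_a [([0.317, -0.2482, 0.0122], 0.81), ([0.4023, -0.363, 0.0117], 0.68)]
keyhole_l [([0.3986, -0.2816, 0.0128], 0.96)]
enclosure []
pin_a [([0.3207, -0.2445, 0.0129], 0.95), ([0.4048, -0.3582, 0.0128], 0.75)]
seated prediction px [[292.2, 229.6], [357.1, 116.5], [277.9, 106.3], [368.7, 106.4], [282.3, 242.4], [364.1, 242.3]]
module should be [ 0.3577 -0.301   0.012 ] adapter [ 0.3577 -0.301   0.0315] holes [[ 0.31751764 -0.24433981  0.012     ]
 [ 0.40243578 -0.35972572  0.012     ]]
adapter_center []
screw_tin [([0.5106, -0.4775, 0.0024], 0.73)]
hex_key [([0.4071, -0.3603, 0.0121], 0.68), ([0.3292, -0.4424, 0.0009], 0.67)]
15.5667 [ 0.55443361  0.0490214  -1.18788708]
```

```bash
python3 - <<'E'
from h import *
manip.get_image('top'); manip.get_image('top')
ci=manip.camera_info('wrist'); im=manip.get_image('wrist')
o=manip.outline_of('wrist','module')
for d in o[:2]:
    m=d['pixels'].astype(np.uint8); h=cv2.convexHull(max(cv2.findContours(m,0,2)[0],key=cv2.contourArea)); print(d['conf'],m.sum(),cv2.boundingRect(h),cv2.approxPolyDP(h,4,True)[:,0].tolist())
g=cv2.cvtColor(im,cv2.COLOR_RGB2GRAY)
E0=np.array([.3577,-.301,.012]);C=np.array([(76,47,4),(76,-47,4),(-76,-47,4),(-76,47,4)])/1000
# fit tilt/height by maximising gradient across plate border
G=cv2.GaussianBlur(g.astype(np.float32),(0,0),1); gx=cv2.Sobel(G,cv2.CV_32F,1,0)/8; gy=cv2.Sobel(G,cv2.CV_32F,0,1)/8; mag=np.hypot(gx,gy)
P=np.vstack([np.linspace(C[i],C[(i+1)%4],80) for i in range(4)])
def cost(v):
    F=R.from_euler('z',v[3],degrees=True)*R.from_euler('xy',v[4:],degrees=True)
    px=proj(F.apply(P)+E0+np.array(v[:3]),ci).astype(np.float32)
    return -cv2.remap(mag,px[:,0],px[:,1],1).mean()
from scipy.optimize import differential_evolution as DE
s=DE(cost,[(-.004,.004)]*2+[(-.005,.008)]+[(-27,-22)]+[(-4,4)]*2,seed=1,maxiter=120)
print(np.round(s.x,4),s.fun)
print('flat',[round(cost([s.x[0],s.x[1],z,s.x[3],0,0]),2) for z in (-.002,0,.002,.004)])
E
```

```text
0.7 11331 (277, 106, 92, 142) [[366, 107], [363, 242], [324, 247], [284, 242], [277, 108]]
0.5 641 (435, 103, 25, 92) [[451, 103], [459, 186], [437, 194], [446, 105]]
[ 1.00000e-03 -3.00000e-04  7.00000e-04 -2.43766e+01  5.68400e-01
 -1.08020e+00] -19.148914337158203
flat [np.float32(-18.75), np.float32(-19.17), np.float32(-18.53), np.float32(-16.68)]
```

The border fit is best at height 0 with no tilt, and the yaw and corners match the seated prediction. The module is seated, the gripper is clear, and I'm handing in.

```bash
python3 -c "
from workcell import manip
print(manip.hand_in())"
```

```text
the job is handed in; nothing more can be done
None
```

The power module is off the stand, measured level on the bosses with both pins in its holes, and released; I handed in about 16 s into the 43 s limit, but the hand-in returned no verdict, so I can't say how it was judged.

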